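# Set the wire-embedding transformer to 15 volts and switch it on

### The arm

A 6-joint arm with a two-finger parallel gripper is mounted at the origin on the work surface. World frame = base frame: x ahead of the robot, y to its left, z up, the work surface at z = 0. Lengths are in mm, angles in degrees, forces in N, time in s.
With the tool pointing down it reaches from about 350 to 1000 mm from the base axis. Payload 7.1 kg.
Tool frame: the origin (TCP) lies midway between the tips of the shut fingers; the grasp point (between the pads) lies 19 mm behind it; z points along the fingers, y is the line along which they close (so a half turn about z gives the same grasp; the last joint's range is limited). The gripper opens to 85 mm and grips with 20 to 120 N. Pads are 22 mm wide; open, the fingers measure 114 mm over their backs; the gripper's body (76 mm by 85 mm) begins 54 mm behind the grasp point. The pads swing forward as they close: fully open they stand 13 mm farther back than shut.
Start: joints at [-75.287, 24.242, 93.386, -0, 62.372, -1.089], TCP at [170.216, -601.358, 231.319] pointing down, gripper open.
Joint ranges: [-172.04, 172.04], [-51.8, 120.97], [4.93, 147.93], [-75.15, 255.16], [6.16, 154.13], [-145.62, 145.62]. Speed limits (degrees/s): [136.94, 136.94, 172.46, 180, 180, 180].

### API

Orientations are given as [roll, pitch, yaw] about the fixed x, y, z axes, in that order (R = Rz(yaw) Ry(pitch) Rx(roll)).
In Python, from cell import r, eyes gives the robot as it stands. The module is installed in compiled form; this text tells all that it offers.
- The arm moves only by the shell command python3 -m jog 'ROWS' [OPENING] [FORCE]. ROWS is JSON, a list of rows, each an object with "translation": the shift along the tool's x, y, z in m, a list of three; "roll": the turn about the tool's z in degrees. In form: [{"translation": [dx, dy, dz], "roll": roll}, ...]. A call has 1 to 10 rows; each row shifts and turns the commanded pose from where the row before left it, along the tool's axes as they then stand; what a row does not reach is not made up. A row lasts 1/10 s, in which the tool goes at most 50 mm and 8.59 degrees, less where a joint would pass 70% of its speed; a pose out of reach is approached as far as the arm can. A call is refused whole if a number of a shift passes 0.05 or a number of a turn 8.59, either way. A call with a gripper value outside its range is refused whole. OPENING is the closure, from -1 (fully open) to 1 (shut), set as the call begins (- or left out, the last holds). The fingers move at their own pace and stop on an object; FORCE is the grip in N (left out, the last holds). Time passes only in rows, so rows that do not move let the fingers close. It gives the time, the measured TCP pose, the force, the opening and the grip force at its end, in the units of the state.
- r.state(): the state, without advancing time (a new reading comes with each control period).
- eyes.grab_frame(name): name is "scene" or "top"; returns a dict with "frame" (480x640x3 uint8, red, green, blue), "fx", "fy", "cx", "cy" (pixels), "R" (3x3) and "t" (3): a world point X has camera coordinates R X + t. Camera axes: x right, y down, z forward; pixel columns grow to the right and rows downward; lengths in mm; the calibration is good to about 2 mm. A picture is of the moment at which its call begins. There is no depth.
- r.finish_job(): hands the job in; it is judged then, once.
The state is a dict: "clock": time; "joints": joint angles; "joint_velocities": joint speeds; "joint_efforts": joint torques, N m; "tool_pos": TCP position; "tool_rot": TCP orientation; "ft_force": force on the tool from outside, world axes, zero at the start; "torque": the same for the moment, N m; "opening": opening from 0.0 (shut) to 1.0 (fully open); "gripper_force": force on a finger pad.
Only numpy, scipy, OpenCV 4.12 (cv2) and the standard library are available. Lean on these libraries where they do the work, as an engineer would, in place of code of your own. Each camera call takes 0.05 s, during which the arm holds its last target. There are 200 camera calls.

### The job

Get the embedding transformer ready for the next frames: with a fingertip, gently push its dial round by the finger stud to 15 volts (the index line on the fourth long line of the scale, counting the 0 line as the first), never running past 16. Then press the push button beside the dial until it is fully in and stays in. Only push and press, pinch nothing, and leave the other things lying where they are.

Things in the scene. Friction and masses are not known exactly. Their poses are not given: they have to be found in the camera images.
- transformer: Grey regulating transformer, fixed, case 170 (x) by 280 (y) by 112 high. Origin: centre of its underside; x points from its front (towards the robot at yaw 0) to its back, y to its left, z up. On its top panel: the white scale plate and black dial, axis at x 0, y +45; the push button at x -42, y -88; a loose tin near x +48, y -92. Behind it (x 85 to 240) leads and an outlet, up to 90 high
- dial (a joint): angle of the dial in rad: 0 at 0 V, growing clockwise seen from above, 0.2094 rad a volt, pi at 15 V, stop at 5.236 (25 V). It turns stiffly (about 0.1 N m, 3 N at the stud) and stays where it is left; it has no clicks and no spring
- dial_axis (a point): the dial's axis, on the top face of the black disc (diameter 100, its top face 130 above the table). The disc has a flat hub cap of diameter 26, 4 high
- dial_stud (a point): the finger stud: an upright aluminium pin on the dial with a sleeve that spins freely, diameter 15, 20 high (130 to 150 above the table), 34 from the axis and turning with the dial. The point is the pin's centre, half-way up (140 above the table)
- dial_index (a point): the rim end of the dial's white index line (4 wide), on the dial's top face, 51 from the axis, on the same radius as the stud
- line_15 (a point): inner end of the 15 V scale line on the white scale plate, 53 from the dial's axis, 115 above the table. The scale has 26 black lines 12 degrees apart, one a volt, clockwise seen from above; every fifth is long (19) and thick, the others short (9). 0 V lies at +150 degrees from the case's x axis (seven o'clock seen from its front), 15 V, the fourth long line, at -30 degrees (one o'clock)
- button (a joint): travel of the push button in m: 0 = out (off), 0.007 = fully in (on). It needs about 4 N and stays where it has been pushed to, without springing back
- button_top (a point): centre of the flat top of the black round push button, cap diameter 28, in a steel collar of diameter 37, 4 high. Out, its top is 127 above the table, fully in 120; it is pressed straight down
- tin: small round steel tin, diameter 45, 26 high, loose on the transformer's top panel behind the button. Origin: centre of its underside. Leave it alone
- spool: wooden wire spool, diameter 60, 46 high, loose on the table in front of the transformer. Origin: centre of its underside. Leave it alone
- queen_cage: flat wooden cage 75 by 35 by 18, loose in front of the transformer. Origin: centre of its underside. Leave it alone
- embedder: spur-wheel tool with wooden handle, 190 long, 25 high, lying to the left of the transformer. Leave it alone
- hive_tool: flat steel bar 250 long, 5 high, lying to the right of the transformer. Leave it alone
- frame: wooden frame with a yellow sheet, 470 by 230 by 25, lying at the left side of the table. Leave it alone
- hammer: hammer 240 long lying at the right side of the table. Leave it alone

How it is judged:
By the outcome, as a careful person would: the job done as asked, in the order asked, and still so for the second after the job is handed in, with the robot touching nothing.
It also fails if it takes over 61 s, if anything falls off the work surface, if the arm or the gripper's body presses on something with over 40 N, if the wrist force passes 120 N, or if a joint passes its speed limit or range.

## Working session

There is one attempt and no reset: what is moved stays moved. The work goes in short steps, Python scripts to look and compute and a shell command to move; the robot and the scene stay as the last step left them, time stands still between calls to the robot, and variables do not carry over. Pictures are saved under pics/ and viewed, at most 10 in all, crops included, and the job is handed in when it is done.

```bash
mkdir -p pics
python3 - <<'E'
from cell import r,eyes
import cv2,pickle
for n in("scene","top"):
    f=eyes.grab_frame(n); cv2.imwrite(f"pics/{n}0.png",f["frame"][:,:,::-1]); pickle.dump(f,open(f"{n}0.pkl","wb"))
    print(n,f["fx"],f["cx"],f["cy"],f["R"],f["t"])
print(r.state())
E
```

```text
scene 604.6652047160184 329.95683157102826 235.67557271531027 [[ 1.64085646e-02  9.99808311e-01 -1.06817550e-02]
 [ 8.12622584e-01 -1.95594357e-02 -5.82461986e-01]
 [-5.82559263e-01  8.77129750e-04 -8.12787755e-01]] [ -23.12146244 -384.67124232 2509.59892144]
top 434.75286182484746 320.22895663556784 243.37283296328164 [[-0.02311768 -0.99945041 -0.02375801]
 [-0.99064128  0.0260986  -0.13397281]
 [ 0.13451924  0.02043852 -0.99070018]] [  61.71834163  531.50768811 1206.88608396]
{'clock': 0.1, 'joints': array([-7.52861643e+01,  2.42833073e+01,  9.34250862e+01, -3.58743551e-04,
        6.23712038e+01, -1.08791576e+00]), 'joint_velocities': array([ 0.0395994 , -0.08875376, -0.09474692, -0.04194265, -0.01063659,
       -0.01778236]), 'joint_efforts': array([-5.34476749e-04, -5.58426011e+01, -2.82445693e+01, -2.82467374e-05,
        2.99685256e-03, -1.81436383e-05]), 'tool_pos': array([ 170.10427218, -600.91621628,  230.60143794]), 'tool_rot': array([-1.79920411e+02, -1.19373119e-03,  1.58019173e+01]), 'ft_force': array([1.01498045, 0.00225109, 0.80109075]), 'torque': array([ 0.00959368, -0.05594752,  0.01332944]), 'gripper_force': 0.0, 'opening': 1.0028755889157748}
```

View pics/scene0.png

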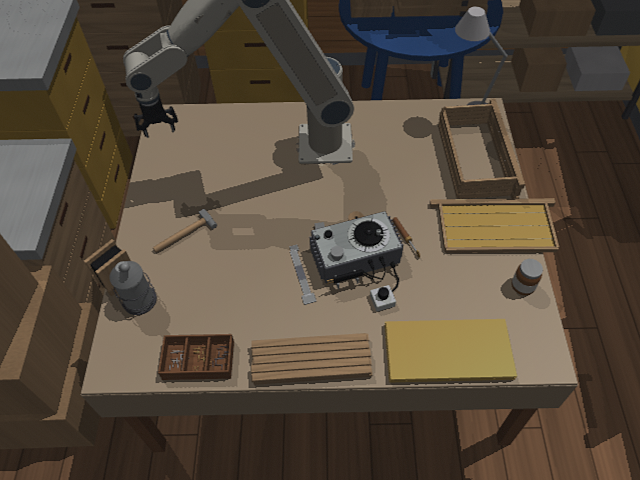

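View pics/top0.png

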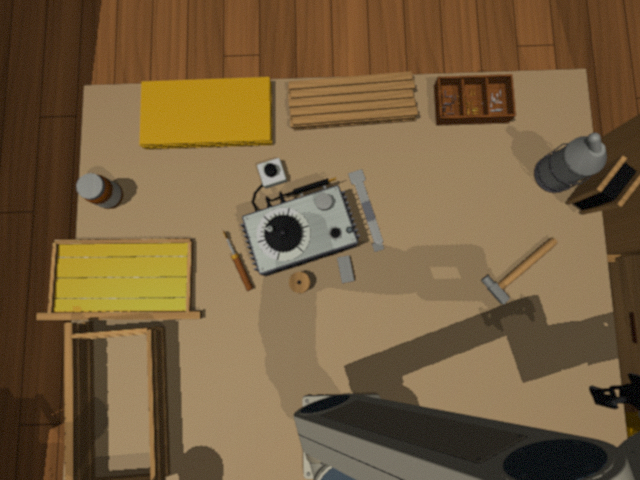

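The top view shows the dial at about (284,233), the button at (335,233), the tin at (323,201), the spool at (302,281) and the cage at (346,268). The scene view shows the dial at (369,233) and the button at (328,234). Next I'll enlarge the panel and measure it.

```bash
cat > h.py <<'E'
import numpy as np,cv2
def ray(f,u,v,z):
    R,t=np.array(f["R"]),np.array(f["t"]); d=R.T@np.array([(u-f["cx"])/f["fx"],(v-f["cy"])/f["fy"],1]); c=-R.T@t
    return c+d*(z-c[2])/d[2]
def proj(f,X):
    p=np.array(f["R"])@np.array(X,float)+np.array(f["t"]); return np.array([f["fx"]*p[0]/p[2]+f["cx"],f["fy"]*p[1]/p[2]+f["cy"]])
def rect(f,c,yaw,z,W=110,H=170,s=2.5):
    "rectified view of the plane z: right = case -y, up = case +x"
    a=np.radians(yaw);ex=np.array([np.cos(a),np.sin(a),0]);ey=np.array([-np.sin(a),np.cos(a),0]);c=np.array([*c,z])
    P=[c+i*W*ex+j*H*ey for i,j in((1,1),(1,-1),(-1,-1),(-1,1))]
    M=cv2.getPerspectiveTransform(np.float32([proj(f,p) for p in P]),np.float32([(0,0),(2*H*s,0),(2*H*s,2*W*s),(0,2*W*s)])) if 0 else cv2.getPerspectiveTransform(np.float32([proj(f,p) for p in P]),np.float32([(0,0),(2*H*s,0),(2*H*s,2*W*s),(0,2*W*s)]))
    return cv2.warpPerspective(f["frame"][:,:,::-1].copy(),M,(int(2*H*s),int(2*W*s)),flags=cv2.INTER_CUBIC)
E
sed -i 's/ if 0 else .*$//' h.py
python3 - <<'E'
import pickle,cv2,numpy as np
from h import *
for n,(x0,y0,x1,y1) in(("top",(234,170,370,280)),("scene",(300,200,420,290))):
    f=pickle.load(open(n+"0.pkl","rb"));im=f["frame"]
    g=im.max(2); m=(g<60).astype(np.uint8); m[:y0]=0;m[y1:]=0;m[:,:x0]=0;m[:,x1:]=0
    k,l,s,c=cv2.connectedComponentsWithStats(m)
    for i in range(1,k):
        if s[i,4]>25:
            z=130 if s[i,4]>400 else 127
            print(n,s[i],c[i].round(1),ray(f,*c[i],z).round(1))
    cv2.imwrite(f"pics/{n}1.png",cv2.resize(im[y0:y1,x0:x1,::-1],None,fx=5,fy=5,interpolation=cv2.INTER_CUBIC))
E
```

```text
top [265 170  12   7  62] [270.8 172.2] [719.1 176.6 127. ]
top [274 179  56  24 307] [304.2 189.4] [668.6  86.6 127. ]
top [252 185  10  26  44] [255.5 198.8] [646.4 218.6 127. ]
top [266 197   7  10  30] [268.4 201.4] [638.4 183.7 127. ]
top [ 265  215   37   36 1005] [283.7 233. ] [550.5 143.1 130. ]
top [331 228   9  10  65] [335.  232.4] [549.1   6.6 127. ]
top [263 243  96  32 306] [310.6 259.1] [479.3  73.1 127. ]
scene [353 221  31  26 571] [367.4 233.5] [560.8 144.1 130. ]
scene [390 220  20  26  63] [398.8 230.8] [550.  252.9 127. ]
scene [324 230   8   9  52] [327.5 233.8] [556.8   6.8 127. ]
scene [ 306  234   97   56 1825] [355.9 267.1] [696.7  98.7 130. ]
scene [331 255  12   6  34] [336.3 257.7] [655.9  34.8 127. ]
```

View pics/top1.png

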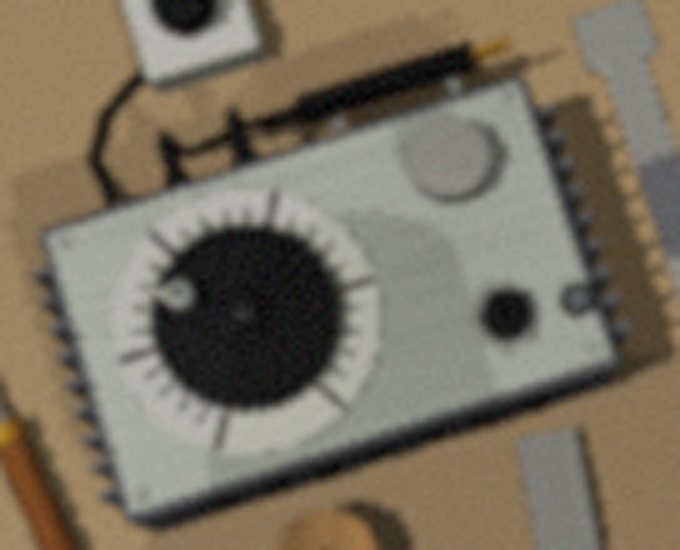

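View pics/scene1.png

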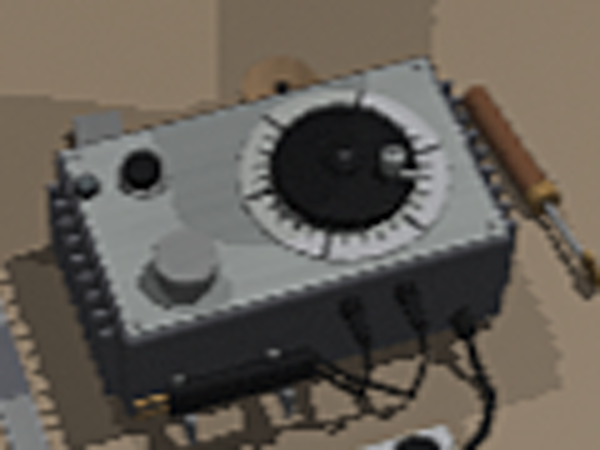

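The top crop shows the hub at about (245,313), the stud at (177,292) and the index just short of 10 V, at roughly 7–8 V. The long lines are at (220,435) for 0 V, (133,355) for 5 V, (162,242) for 10 V, (275,208) for 15 V, (355,285) for 20 V and (332,395) for 25 V. The button is at (507,313). The scene crop agrees, with the stud at (393,158).

Run:
```python
import pickle
from h import *
T=pickle.load(open("top0.pkl","rb"));S=pickle.load(open("scene0.pkl","rb"))
t=lambda u,v,z:ray(T,234+u/5-.4,170+v/5-.4,z)[:2]
s=lambda u,v,z:ray(S,300+u/5-.4,200+v/5-.4,z)[:2]
# refine: dial by ellipse of dark hull; 
for n,f,z,(x0,y0,x1,y1) in(("top",T,130,(255,205,310,262)),("scene",S,130,(345,212,394,252))):
    m=(f["frame"].max(2)<75).astype(np.uint8); w=np.zeros_like(m); w[y0:y1,x0:x1]=m[y0:y1,x0:x1]
    k,l,st,c=cv2.connectedComponentsWithStats(w); i=1+st[1:,4].argmax()
    h=cv2.convexHull(cv2.findContours((l==i).astype(np.uint8),0,1)[0][0]);P=np.array([ray(f,*p[0],z)[:2] for p in h],np.float32)
    c,rr=cv2.minEnclosingCircle(P); print(n,"disc",np.round(c,1),round(rr,1),"ellipse",cv2.fitEllipse(P))
L=[(220,435),(133,355),(162,242),(275,208),(355,285),(332,395)]
P=np.array([t(u,v,115) for u,v in L])
A=np.c_[2*P,np.ones(6)];c=np.linalg.lstsq(A,(P**2).sum(1),rcond=None)[0][:2];d=P-c
print("scale centre",c,np.hypot(*d.T).round(1),"yaws",((np.degrees(np.arctan2(d[:,1],d[:,0]))-150+60*np.arange(6)+180)%360-180).round(1))
print("hub",t(245,313,134),s(345,156,134),"btn",t(507,313,127),s(141,171,127),"stud",t(177,292,150),s(393,155,150),t(177,292,140))
print("corners",[a.round(1) for a in (t(130,515,112),t(615,370,112),t(45,233,112),t(520,80,112),s(422,60,112),s(62,155,112),s(508,225,112),s(128,335,112))])
```

```text
top disc [550.8 144.2] 50.3 ellipse ((551.1466064453125, 144.5647735595703), (97.52421569824219, 99.8683090209961), 172.03994750976562)
scene disc [560.  139.5] 60.4 ellipse ((560.6500854492188, 142.253662109375), (104.29483795166016, 117.80530548095703), 39.32940673828125)
scale centre [551.33475544 147.94359454] [63.3 62.7 62.4 63.5 62.5 62.6] yaws [17.4 16.1 15.1 14.2 16.3 18.1]
hub [552.10937791 145.5057004 ] [552.35936886 148.3854787 ] btn [549.49787594   6.75551906] [556.64273566   7.91902023] stud [561.56846308 179.30648663] [563.94146399 179.80655003] [563.32068771 180.70285248]
corners [array([448.2, 210.7]), array([519.4, -50.4]), array([602.7, 256.4]), array([680.6,  -4.1]), array([453.1, 209.5]), array([530.7, -47. ]), array([597.5, 258.5]), array([680.8,  -2.8])]
```

Measured so far:

| Quantity | Value |
|---|---|
| Case yaw | about 16.5° |
| Dial axis | about (552,146) |
| Button | about (550,7) |
| Stud bearing | about 72°, roughly 7.9 V |

These agree with the given sizes: disc radius 50, stud at 35 mm, and 139 mm between button and axis. I'll shut the fingers and go over behind the stud.

```bash
R='{"translation":[0.0284,-0.0329,0],"roll":0}'; python3 -m jog '[{"translation":[0.0284,-0.0329,0],"roll":0},{"translation":[0.0284,-0.0329,0],"roll":0},{"translation":[0.0284,-0.0329,0],"roll":0},{"translation":[0.0284,-0.0329,0],"roll":0},{"translation":[0.0284,-0.0329,0],"roll":0},{"translation":[0.0284,-0.0329,0],"roll":0},{"translation":[0.0284,-0.0329,0],"roll":0},{"translation":[0.0284,-0.0329,0],"roll":0},{"translation":[0.0284,-0.0329,0],"roll":0},{"translation":[0.0284,-0.0329,0],"roll":0}]' 1 20
python3 -m jog '[{"translation":[0.0284,-0.0329,0],"roll":0},{"translation":[0.0284,-0.0329,0],"roll":0},{"translation":[0.0284,-0.0329,0],"roll":0},{"translation":[0.0284,-0.0329,0],"roll":0},{"translation":[0.0284,-0.0329,0],"roll":0},{"translation":[0.0284,-0.0329,0],"roll":0},{"translation":[0.0284,-0.0329,0],"roll":0},{"translation":[0.0284,-0.0329,0],"roll":0},{"translation":[0.0284,-0.0329,0],"roll":0},{"translation":[0.0284,-0.0329,0],"roll":0}]'
python3 -m jog '[{"translation":[0,0,0],"roll":-8.5},{"translation":[0,0,0],"roll":-8.5},{"translation":[0,0,0],"roll":-8.5},{"translation":[0,0,0],"roll":-8.5},{"translation":[0,0,0],"roll":-8.5},{"translation":[0,0,0],"roll":-8.5},{"translation":[0,0,0],"roll":-8.5},{"translation":[0,0,0],"roll":-8.5},{"translation":[0,0,0],"roll":-8.5},{"translation":[0,0,0],"roll":-8.5}]'
python3 -m jog '[{"translation":[0,0,0],"roll":-8.5},{"translation":[0,0,0],"roll":-8.5},{"translation":[0,0,0],"roll":-8.5},{"translation":[0,0,0],"roll":-8.5},{"translation":[0,0,0],"roll":-8.5},{"translation":[0,0,0],"roll":-8.5},{"translation":[0,0,0],"roll":-8.5},{"translation":[0,0,0],"roll":-1.9},{"translation":[0,0,0],"roll":0}]'
```

```text
clock: 1.1
tool_pos: [354.1, -205.7, 231.3]
tool_rot: [-180.0, -0.0, 15.8]
ft_force: [1.0, -0.6, 0.3]
opening: 0.001
gripper_force: 0.0
clock: 2.1
tool_pos: [537.8, 188.2, 231.0]
tool_rot: [180.0, 0.0, 15.8]
ft_force: [0.6, -1.5, 0.0]
opening: 0.0
gripper_force: 0.0
clock: 3.1
tool_pos: [537.3, 186.4, 230.9]
tool_rot: [-180.0, 0.0, 101.2]
ft_force: [-0.3, 0.3, -0.2]
opening: 0.002
gripper_force: 0.0
clock: 4.0
tool_pos: [537.3, 186.4, 231.0]
tool_rot: [-180.0, -0.0, 162.2]
ft_force: [-0.5, 1.0, 0.4]
opening: -0.002
gripper_force: 0.0
```

```bash
python3 -m jog '[{"translation":[0,0,0.02],"roll":0},{"translation":[0,0,0.02],"roll":0},{"translation":[0,0,0.02],"roll":0},{"translation":[0,0,0.015],"roll":0},{"translation":[0,0,0.01],"roll":0},{"translation":[0,0,0.005],"roll":0},{"translation":[0,0,0.0035],"roll":0},{"translation":[0,0,0],"roll":0}]'
python3 -m jog '[{"translation":[-0.002,0,0],"roll":0},{"translation":[-0.002,0,0],"roll":0},{"translation":[-0.0025,0,0],"roll":0},{"translation":[0,0,0],"roll":0}]'
```

```text
clock: 4.8
tool_pos: [537.7, 186.5, 137.9]
tool_rot: [180.0, 0.0, 162.2]
ft_force: [0.1, -0.3, -0.5]
opening: 0.003
gripper_force: 0.0
clock: 5.2
tool_pos: [544.2, 184.5, 138.2]
tool_rot: [180.0, 0.0, 162.2]
ft_force: [0.9, -0.2, 0.3]
opening: -0.002
gripper_force: 0.0
```

Run:
```python
from cell import eyes
import cv2
f=eyes.grab_frame("scene");g=eyes.grab_frame("top")
a=cv2.resize(f["frame"][190:280,300:420,::-1],(400,300),interpolation=2);b=cv2.resize(g["frame"][180:282,234:370,::-1],(400,300),interpolation=2)
cv2.imwrite("pics/c2.png",cv2.hconcat([a,b]))
```

```text
(no output)
```

View pics/c2.png

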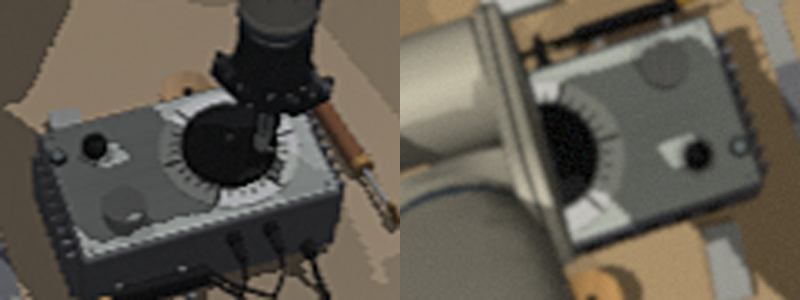

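The scene view (left panel) shows the fingertips just in front of the stud at about (268,148), with no contact yet. In the top view the arm hides the stud. I'll start the arc at 4° a row, watching the force.

```bash
python3 -m jog '[{"translation":[-0.00242,0.00128,0],"roll":4},{"translation":[-0.00242,0.00128,0],"roll":4},{"translation":[-0.00242,0.00128,0],"roll":4},{"translation":[-0.00242,0.00128,0],"roll":4}]'
python3 -m jog '[{"translation":[-0.00242,0.00128,0],"roll":4},{"translation":[-0.00242,0.00128,0],"roll":4},{"translation":[-0.00242,0.00128,0],"roll":4},{"translation":[-0.00242,0.00128,0],"roll":4},{"translation":[0,0,0],"roll":0}]'
```

```text
clock: 5.7
tool_pos: [554.1, 185.5, 137.8]
tool_rot: [-180.0, -0.1, 146.0]
ft_force: [-2.5, 1.8, 2.7]
opening: -0.002
gripper_force: 1.7
clock: 6.2
tool_pos: [565.3, 183.3, 137.9]
tool_rot: [180.0, -0.0, 130.2]
ft_force: [-1.3, 2.4, 1.4]
opening: 0.0
gripper_force: 1.1
```

```bash
python3 -m jog '[{"translation":[-0.00242,0.00128,0],"roll":4},{"translation":[-0.00242,0.00128,0],"roll":4},{"translation":[-0.00242,0.00128,0],"roll":4},{"translation":[-0.00242,0.00128,0],"roll":4},{"translation":[-0.00242,0.00128,0],"roll":4},{"translation":[-0.00242,0.00128,0],"roll":4},{"translation":[-0.00242,0.00128,0],"roll":4},{"translation":[0,0,0],"roll":0}]'
python3 - <<'E'
from cell import eyes
import cv2,pickle
f=eyes.grab_frame("scene");g=eyes.grab_frame("top")
pickle.dump(f,open("scene3.pkl","wb"))
a=cv2.resize(f["frame"][200:275,320:420,::-1],(800,600),interpolation=2)
cv2.imwrite("pics/c3.png",a)
E
```

```text
clock: 7.0
tool_pos: [581.3, 172.6, 137.9]
tool_rot: [180.0, -0.0, 102.3]
ft_force: [0.0, 2.5, 0.6]
opening: 0.004
gripper_force: 1.1
```

View pics/c3.png

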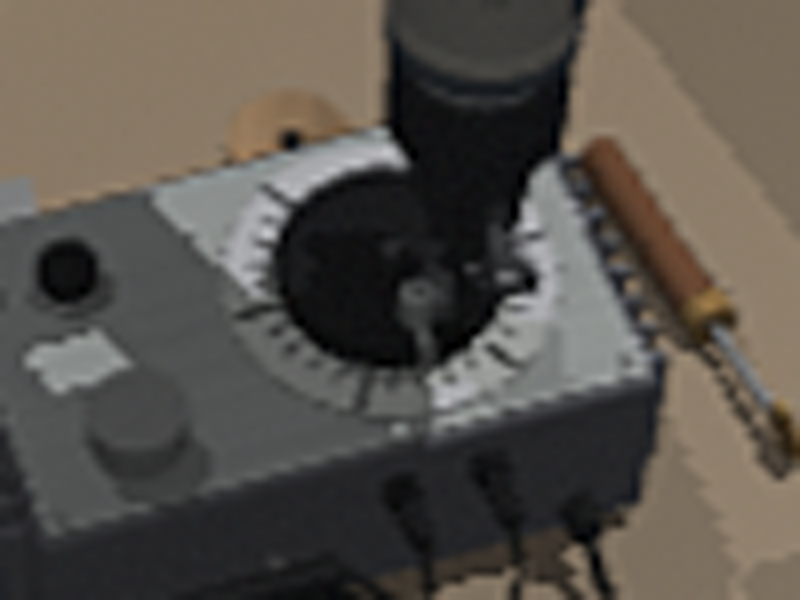

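The scene view shows the stud at (420,293), the index rim end at about (428,362), the 15 V line at (368,390), the 10 V line at (500,352) and the 20 V line at (260,310). The index is at about 13 V.

Run:
```python
import pickle
from h import *
S=pickle.load(open("scene3.pkl","rb"))
s=lambda u,v,z:ray(S,320+u/8-.44,200+v/8-.44,z)[:2]
L=[(500,352),(368,390),(260,310),(270,192),(533,234)];V=[10,15,20,25,5]
P=np.array([s(u,v,115) for u,v in L]);A=np.c_[2*P,np.ones(5)];c=np.linalg.lstsq(A,(P**2).sum(1),rcond=None)[0][:2]
b=lambda p,c:np.degrees(np.arctan2(p[1]-c[1],p[0]-c[0]))
print(c,np.hypot(*(P-c).T),[round((b(p,c)-150+12*v+180)%360-180,1) for p,v in zip(P,V)])
i=s(428,362,130);st=s(420,288,150)
for cc in (c,np.array([552,146.2])): print(i,b(i,cc),np.hypot(*(i-cc)),st,b(st,cc),np.hypot(*(st-cc)),"15V",b(P[1],cc))
```

```text
[547.03323963 149.28995655] [63.95321923 66.41444044 62.13674129 65.77557134 64.20284718] [np.float64(13.2), np.float64(18.1), np.float64(20.9), np.float64(21.2), np.float64(14.0)]
[608.51846374 160.65891328] 10.475983347065306 62.52748163926913 [584.20037231 157.73576426] 12.802407496075137 38.114661472735236 15V -11.88623835626502
[608.51846374 160.65891328] 14.349999632557083 58.33863999506997 [584.20037231 157.73576426] 19.71003291922395 34.20435401998998 15V -10.005165715122075
```

```bash
python3 -m jog '[{"translation":[-0.0018,0.00097,0],"roll":3},{"translation":[-0.0018,0.00097,0],"roll":3},{"translation":[-0.0018,0.00097,0],"roll":3},{"translation":[-0.0018,0.00097,0],"roll":3},{"translation":[-0.0018,0.00097,0],"roll":3},{"translation":[-0.0018,0.00097,0],"roll":3},{"translation":[0,0,0],"roll":0},{"translation":[0,0,0],"roll":0}]'
python3 -m jog '[{"translation":[0.005,0,0],"roll":0},{"translation":[0.01,0,0],"roll":0},{"translation":[0,0,-0.02],"roll":0},{"translation":[0,0,-0.03],"roll":0},{"translation":[0,0,-0.04],"roll":0},{"translation":[0,0,0],"roll":0}]'
python3 -m jog '[{"translation":[0.045,0,0],"roll":0},{"translation":[0.045,0,0],"roll":0},{"translation":[0.045,0,0],"roll":0},{"translation":[0.045,0,0],"roll":0},{"translation":[0.045,0,0],"roll":0},{"translation":[0.045,0,0],"roll":0},{"translation":[0,0,0],"roll":0}]'
python3 - <<'E'
from cell import eyes
import cv2,pickle
f=eyes.grab_frame("scene");g=eyes.grab_frame("top")
pickle.dump((f,g),open("p4.pkl","wb"))
a=cv2.resize(f["frame"][212:262,340:406,::-1],(400,303),interpolation=2);b=cv2.resize(g["frame"][205:261,250:324,::-1],(400,303),interpolation=2)
cv2.imwrite("pics/c4.png",cv2.hconcat([a,b]))
E
```

```text
clock: 7.9
tool_pos: [587.8, 162.3, 137.9]
tool_rot: [180.0, -0.0, 84.4]
ft_force: [0.6, 1.9, 0.6]
opening: -0.0
gripper_force: 1.2
clock: 8.5
tool_pos: [592.4, 178.5, 233.4]
tool_rot: [179.5, -0.2, 84.3]
ft_force: [0.4, 0.3, 1.0]
opening: -0.0
gripper_force: 0.0
clock: 9.2
tool_pos: [615.4, 451.7, 226.6]
tool_rot: [180.0, -0.1, 84.5]
ft_force: [0.4, 0.5, 0.5]
opening: 0.001
gripper_force: 0.0
```

View pics/c4.png

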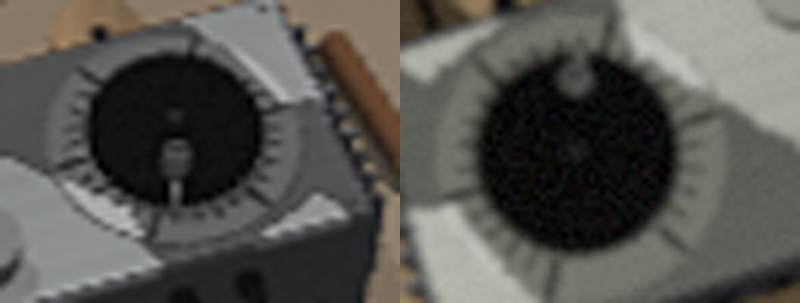

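The left panel (scene) shows the stud at (175,150), the index rim end at (175,205), the 15 V line at (155,222), the 10 V line at (257,192) and the hub at (176,115). The right panel (top) shows the stud at (575,75), the hub at (578,152), the 15 V line at (613,36), the 10 V line at (488,68), the 20 V line at (705,115), the 25 V line at (675,242), the 0 V line at (550,275) and the 5 V line at (458,192).

Run:
```python
import pickle
from h import *
S,T=pickle.load(open("p4.pkl","rb"))
s=lambda u,v,z:ray(S,340+u*66/400-.42,212+v*50/303-.42,z)[:2]
t=lambda u,v,z:ray(T,250+(u-400)*74/400-.41,205+v*56/303-.41,z)[:2]
b=lambda p,c:np.degrees(np.arctan2(p[1]-c[1],p[0]-c[0]))
for n,g,L,st,ix,hub in(("S",s,[(155,222),(257,192),(95,73),(190,44),(280,105),(72,162)],(175,143),(176,205),(176,114)),("T",t,[(613,36),(488,68),(675,242),(550,275),(458,192),(705,115)],(575,73),None,(578,152))):
    V=[15,10,25,0,5,20];P=np.array([g(*q,115) for q in L]);A=np.c_[2*P,np.ones(6)];c=np.linalg.lstsq(A,(P**2).sum(1),rcond=None)[0][:2];h=g(*hub,134)
    y=[(b(p,c)-150+12*v+180)%360-180 for p,v in zip(P,V)]
    print(n,c.round(1),h.round(1),np.hypot(*(P-c).T).round(1),np.round(y,1),"yaw",np.mean(y).round(1))
    for nm,q,z in(("stud",st,150),("index",ix,130)):
        if q: p=g(*q,z); print(nm,p.round(1),[(round(b(p,k),1),np.hypot(*(p-k)).round(1)) for k in(c,h,(552,146.2))])
```

```text
S [549.3 149.1] [550.6 148.5] [64.1 61.4 61.7 63.8 63.5 63.2] [16.6 15.4 15.9 19.3 16.  18.3] yaw 16.9
stud [582.3 145.6] [(np.float64(-6.0), np.float64(33.2)), (np.float64(-5.3), np.float64(31.8)), (np.float64(-1.1), np.float64(30.3))]
index [610.6 145.5] [(np.float64(-3.4), np.float64(61.4)), (np.float64(-2.9), np.float64(60.1)), (np.float64(-0.7), np.float64(58.6))]
T [552.7 146. ] [550.8 145.7] [61.8 64.7 64.4 62.2 64.2 64.5] [14.5 15.9 15.4 14.8 15.6 16.3] yaw 15.4
stud [587. 145.] [(np.float64(-1.7), np.float64(34.3)), (np.float64(-1.1), np.float64(36.2)), (np.float64(-1.9), np.float64(35.0))]
```

Both views put the dial at about 14 V (13.9 and 14.3), so some 11° remain. I'll go back behind the stud, push 8° slowly, and look again.

```bash
python3 -m jog '[{"translation":[-0.046,0,0],"roll":0},{"translation":[-0.046,0,0],"roll":0},{"translation":[-0.046,0,0],"roll":0},{"translation":[-0.046,0,0],"roll":0},{"translation":[-0.046,0,0],"roll":0},{"translation":[-0.046,0,0],"roll":0},{"translation":[0,0,0],"roll":0}]'
python3 -m jog '[{"translation":[0,0,0.03],"roll":0},{"translation":[0,0,0.03],"roll":0},{"translation":[0,0,0.02],"roll":0},{"translation":[0,0,0.01],"roll":0},{"translation":[0,0,0],"roll":0},{"translation":[0,0,0],"roll":0}]'
```

```text
clock: 10.0
tool_pos: [587.0, 164.8, 227.7]
tool_rot: [-179.9, 0.1, 83.9]
ft_force: [-0.1, 0.3, 0.6]
opening: 0.001
gripper_force: 0.0
clock: 10.6
tool_pos: [589.1, 171.1, 138.5]
tool_rot: [180.0, -0.0, 84.2]
ft_force: [-0.0, 0.1, 0.2]
opening: 0.004
gripper_force: 0.0
```

```bash
python3 -m jog '[{"translation":[-0.003,0,0],"roll":0},{"translation":[-0.003,0,0],"roll":0},{"translation":[-0.0028,0,0],"roll":0},{"translation":[0,0,0],"roll":0},{"translation":[-0.0012,0.00066,0],"roll":2},{"translation":[-0.0012,0.00066,0],"roll":2},{"translation":[-0.0012,0.00066,0],"roll":2},{"translation":[-0.0012,0.00066,0],"roll":2},{"translation":[0,0,0],"roll":0},{"translation":[0,0,0],"roll":0}]'
python3 -m jog '[{"translation":[0.005,0,0],"roll":0},{"translation":[0.01,0,0],"roll":0},{"translation":[0,0,-0.02],"roll":0},{"translation":[0,0,-0.03],"roll":0},{"translation":[0,0,-0.04],"roll":0},{"translation":[0,0,0],"roll":0}]'
python3 -m jog '[{"translation":[0.045,0,0],"roll":0},{"translation":[0.045,0,0],"roll":0},{"translation":[0.045,0,0],"roll":0},{"translation":[0.045,0,0],"roll":0},{"translation":[0.045,0,0],"roll":0},{"translation":[0.045,0,0],"roll":0},{"translation":[0,0,0],"roll":0},{"translation":[0,0,0],"roll":0},{"translation":[0,0,0],"roll":0}]'
python3 - <<'E'
from cell import eyes
import cv2,pickle,numpy as np
F=[eyes.grab_frame("scene") for _ in range(6)];G=[eyes.grab_frame("top") for _ in range(6)]
f,g=F[0],G[0]
f["frame"]=np.mean([x["frame"] for x in F],0).astype(np.uint8);g["frame"]=np.mean([x["frame"] for x in G],0).astype(np.uint8)
pickle.dump((f,g),open("p5.pkl","wb"))
c=lambda x:cv2.convertScaleAbs(x,alpha=1.6)
a=cv2.resize(f["frame"][220:256,348:396,::-1],(400,300),interpolation=2);b=cv2.resize(g["frame"][206:248,258:314,::-1],(400,300),interpolation=2)
cv2.imwrite("pics/c5.png",c(cv2.hconcat([a,b])))
E
```

```text
clock: 11.6
tool_pos: [590.1, 157.6, 138.3]
tool_rot: [179.9, -0.1, 76.3]
ft_force: [0.2, 2.1, 1.9]
opening: 0.003
gripper_force: 1.5
clock: 12.2
tool_pos: [596.3, 173.1, 233.3]
tool_rot: [179.5, -0.2, 76.2]
ft_force: [1.3, 0.0, -0.1]
opening: 0.002
gripper_force: 0.0
clock: 13.1
tool_pos: [657.1, 433.1, 226.9]
tool_rot: [-179.9, 0.1, 76.2]
ft_force: [0.8, -0.2, 0.8]
opening: -0.004
gripper_force: 0.0
```

View pics/c5.png

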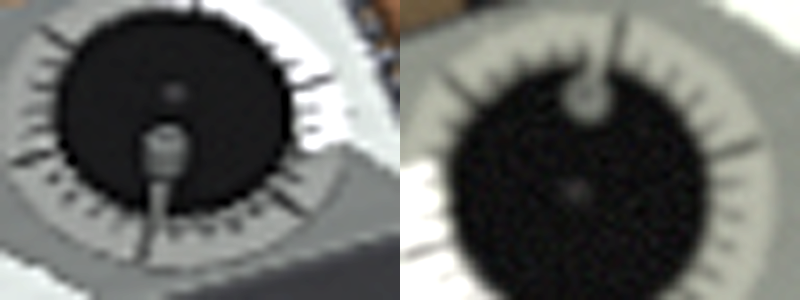

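The left panel (scene) shows the hub at (175,92), the stud top at (166,135), the index rim end at about (155,213) and the 15 V line from (152,222) to (143,262). The right panel (top) shows the hub at (577,190), the stud at (588,98) and the 15 V line from (611,68) to (620,20). The index is just short of the line.

Run:
```python
import pickle
from h import *
S,T=pickle.load(open("p5.pkl","rb"))
s=lambda u,v,z:ray(S,348+u*.12-.44,220+v*.12-.44,z)[:2]
t=lambda u,v,z:ray(T,258+(u-400)*.14-.43,206+v*.14-.43,z)[:2]
b=lambda p,c:np.degrees(np.arctan2(p[1]-c[1],p[0]-c[0])).round(1)
for n,g,L,st,ix,hub in(("S",s,[(147,243),(293,202),(57,38),(196,5),(318,82),(25,160)],(166,133),(155,213),(175,91)),("T",t,[(615,45),(462,88),(740,148)],(588,97),None,(577,190))):
    h=g(*hub,134);print(n,"hub",h.round(1),"lines",[(b(g(*q,115),h),np.hypot(*(g(*q,115)-h)).round(0)) for q in L])
    for nm,q,z in(("stud",st,150),("index",ix,130)):
        if q: p=g(*q,z);print(nm,b(p,h),np.hypot(*(p-h)).round(1))
# model-predicted pixel shift: index end at bearings from hub
for bd in(-10,-12,-14,-16):
  a=np.radians(bd);o=[]
  for f,off,k,h in((S,(348,220),.12,s(175,91,134)),(T,(258,206),.14,t(577,190,134))):
    for rr,z in((34,150),(51,130),(63,115)): p=proj(f,[h[0]+rr*np.cos(a),h[1]+rr*np.sin(a),z]);o.append(((p-off+.43)/k).round(0)+([400,0] if f is T else [0,0]))
  print(bd,[x.tolist() for x in o])
```

```text
S hub [551.  148.3] lines [(np.float64(-12.6), np.float64(64.0)), (np.float64(47.0), np.float64(64.0)), (np.float64(-132.4), np.float64(63.0)), (np.float64(167.7), np.float64(60.0)), (np.float64(105.5), np.float64(64.0)), (np.float64(-72.2), np.float64(65.0))]
stud -10.5 33.2
index -10.8 59.3
T hub [552.2 146.2] lines [(np.float64(-12.6), np.float64(60.0)), (np.float64(46.2), np.float64(63.0)), (np.float64(-73.7), np.float64(62.0))]
stud -11.0 32.4
-10 [[166.0, 135.0], [159.0, 197.0], [154.0, 241.0], [587.0, 93.0], [600.0, 59.0], [609.0, 36.0]]
-12 [[164.0, 134.0], [155.0, 196.0], [149.0, 241.0], [590.0, 93.0], [605.0, 59.0], [615.0, 37.0]]
-14 [[161.0, 134.0], [151.0, 195.0], [144.0, 240.0], [594.0, 94.0], [610.0, 60.0], [621.0, 38.0]]
-16 [[158.0, 133.0], [146.0, 194.0], [138.0, 239.0], [597.0, 94.0], [614.0, 61.0], [626.0, 39.0]]
```

The index is at about −10.8° and the 15 V line at about −12.9°, in both views, so some 2° remain. I'll go back to the same spot and push 2° more.

```bash
python3 -m jog '[{"translation":[-0.045,0,0],"roll":0},{"translation":[-0.045,0,0],"roll":0},{"translation":[-0.045,0,0],"roll":0},{"translation":[-0.045,0,0],"roll":0},{"translation":[-0.045,0,0],"roll":0},{"translation":[-0.045,0,0],"roll":0},{"translation":[0,0,0],"roll":0},{"translation":[0,0,0],"roll":0},{"translation":[0,0,0],"roll":0}]'
python3 -m jog '[{"translation":[0,0,0.03],"roll":0},{"translation":[0,0,0.03],"roll":0},{"translation":[0,0,0.02],"roll":0},{"translation":[0,0,0.01],"roll":0},{"translation":[0,0,0],"roll":0},{"translation":[0,0,0],"roll":0}]'
python3 -m jog '[{"translation":[-0.005,0,0],"roll":0},{"translation":[-0.004,0,0],"roll":0},{"translation":[-0.003,0,0],"roll":0},{"translation":[-0.0015,0,0],"roll":0},{"translation":[-0.001,0,0],"roll":0},{"translation":[0,0,0],"roll":0},{"translation":[0,0,0],"roll":0}]'
```

```text
clock: 14.6
tool_pos: [593.8, 172.5, 228.2]
tool_rot: [180.0, -0.0, 76.2]
ft_force: [-0.4, -0.1, 0.2]
opening: -0.002
gripper_force: 0.0
clock: 15.2
tool_pos: [593.9, 172.6, 138.5]
tool_rot: [179.9, -0.0, 76.2]
ft_force: [0.1, 0.8, 0.5]
opening: 0.003
gripper_force: 0.0
clock: 15.9
tool_pos: [589.9, 157.8, 137.9]
tool_rot: [180.0, -0.0, 76.2]
ft_force: [0.1, -0.2, 0.5]
opening: 0.0
gripper_force: 0.3
```

```bash
python3 -m jog '[{"translation":[-0.0011,0.00036,0],"roll":1.1},{"translation":[-0.0007,0.00036,0],"roll":1.1},{"translation":[0,0,0],"roll":0},{"translation":[0,0,0],"roll":0}]'
python3 -m jog '[{"translation":[0.005,0,0],"roll":0},{"translation":[0.01,0,0],"roll":0},{"translation":[0,0,-0.02],"roll":0},{"translation":[0,0,-0.03],"roll":0},{"translation":[0,0,-0.04],"roll":0},{"translation":[0,0,0],"roll":0}]'
python3 -m jog '[{"translation":[0.045,0,0],"roll":0},{"translation":[0.045,0,0],"roll":0},{"translation":[0.045,0,0],"roll":0},{"translation":[0.045,0,0],"roll":0},{"translation":[0.045,0,0],"roll":0},{"translation":[0.045,0,0],"roll":0},{"translation":[0,0,0],"roll":0},{"translation":[0,0,0],"roll":0},{"translation":[0,0,0],"roll":0}]'
python3 - <<'E'
from cell import eyes
import cv2,pickle,numpy as np
F=[eyes.grab_frame("scene") for _ in range(6)];G=[eyes.grab_frame("top") for _ in range(6)]
f,g=F[0],G[0]
f["frame"]=np.mean([x["frame"] for x in F],0).astype(np.uint8);g["frame"]=np.mean([x["frame"] for x in G],0).astype(np.uint8)
pickle.dump((f,g),open("p6.pkl","wb"))
c=lambda x:cv2.convertScaleAbs(x,alpha=1.6)
a=cv2.resize(f["frame"][220:256,348:396,::-1],(400,300),interpolation=2);b=cv2.resize(g["frame"][206:248,258:314,::-1],(400,300),interpolation=2)
cv2.imwrite("pics/c6.png",c(cv2.hconcat([a,b])))
E
```

```text
clock: 16.3
tool_pos: [590.2, 155.9, 137.9]
tool_rot: [180.0, -0.0, 74.0]
ft_force: [0.7, 3.0, 2.0]
opening: 0.003
gripper_force: 1.5
clock: 16.9
tool_pos: [597.3, 171.5, 233.3]
tool_rot: [179.6, -0.2, 74.0]
ft_force: [-0.1, -0.4, 0.5]
opening: -0.002
gripper_force: 0.0
clock: 17.8
tool_pos: [668.0, 428.9, 227.0]
tool_rot: [-179.9, 0.1, 74.0]
ft_force: [-0.1, -0.5, -0.3]
opening: -0.002
gripper_force: 0.0
```

View pics/c6.png

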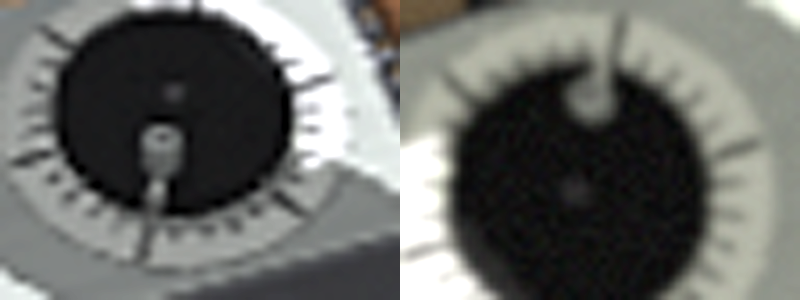

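The index line now runs straight into the 15 V line in both views: stud at (163,134) in the left panel and (592,98) in the right. Next is the button at about (551,7).

```bash
python3 -m jog '[{"translation":[-0.0439,0.0003,0],"roll":0},{"translation":[-0.0439,0.0003,0],"roll":0},{"translation":[-0.0439,0.0003,0],"roll":0},{"translation":[-0.0439,0.0003,0],"roll":0},{"translation":[-0.0439,0.0003,0],"roll":0},{"translation":[-0.0439,0.0003,0],"roll":0},{"translation":[-0.0439,0.0003,0],"roll":0},{"translation":[-0.0439,0.0003,0],"roll":0},{"translation":[-0.0439,0.0003,0],"roll":0},{"translation":[-0.0439,0.0003,0],"roll":0}]'
python3 -m jog '[{"translation":[0,0,0],"roll":0},{"translation":[0,0,0.02],"roll":0},{"translation":[0,0,0.02],"roll":0},{"translation":[0,0,0.02],"roll":0},{"translation":[0,0,0.02],"roll":0},{"translation":[0,0,0.01],"roll":0},{"translation":[0,0,0.005],"roll":0},{"translation":[0,0,0],"roll":0},{"translation":[0,0,0],"roll":0}]'
```

```text
clock: 19.4
tool_pos: [549.9, 5.4, 228.2]
tool_rot: [180.0, -0.0, 74.0]
ft_force: [0.2, -0.6, 0.2]
opening: 0.001
gripper_force: 0.0
clock: 20.3
tool_pos: [551.1, 7.0, 133.5]
tool_rot: [179.9, -0.0, 74.0]
ft_force: [0.5, 0.3, 0.1]
opening: -0.001
gripper_force: 0.0
```

```bash
python3 -m jog '[{"translation":[0,0,0.002],"roll":0},{"translation":[0,0,0.002],"roll":0},{"translation":[0,0,0.002],"roll":0},{"translation":[0,0,0.002],"roll":0},{"translation":[0,0,0],"roll":0},{"translation":[0,0,0],"roll":0}]'
python3 -m jog '[{"translation":[0,0,0.0015],"roll":0},{"translation":[0,0,0.0015],"roll":0},{"translation":[0,0,0.001],"roll":0},{"translation":[0,0,0],"roll":0},{"translation":[0,0,0],"roll":0}]'
python3 -m jog '[{"translation":[0,0,0.0005],"roll":0},{"translation":[0,0,0.0005],"roll":0},{"translation":[0,0,0],"roll":0},{"translation":[0,0,0],"roll":0}]'
```

```text
clock: 20.9
tool_pos: [550.6, 6.9, 124.8]
tool_rot: [180.0, -0.0, 74.0]
ft_force: [0.6, 0.8, 1.4]
opening: 0.001
gripper_force: 0.4
clock: 21.4
tool_pos: [550.6, 6.9, 120.7]
tool_rot: [180.0, -0.0, 74.0]
ft_force: [1.5, -0.3, 1.5]
opening: -0.002
gripper_force: 0.6
clock: 21.8
tool_pos: [550.6, 6.9, 120.1]
tool_rot: [180.0, -0.0, 74.0]
ft_force: [-0.7, -0.9, 5.8]
opening: -0.0
gripper_force: 2.6
```

```bash
python3 -m jog '[{"translation":[0,0,0.0005],"roll":0},{"translation":[0,0,0],"roll":0},{"translation":[0,0,0],"roll":0}]'
python3 -m jog '[{"translation":[0,0,0.0005],"roll":0},{"translation":[0,0,0],"roll":0},{"translation":[0,0,0],"roll":0}]'
```

```text
clock: 22.1
tool_pos: [550.6, 6.9, 120.0]
tool_rot: [180.0, -0.0, 74.0]
ft_force: [-1.9, -0.5, 10.5]
opening: -0.001
gripper_force: 4.9
clock: 22.4
tool_pos: [550.7, 6.9, 119.9]
tool_rot: [180.0, -0.0, 74.0]
ft_force: [-2.9, -0.3, 14.2]
opening: 0.002
gripper_force: 7.2
```

The button is at its stop: z is 120 and the force rises with no further travel. I'll lift off, move clear and check.

```bash
python3 -m jog '[{"translation":[0,0,-0.005],"roll":0},{"translation":[0,0,-0.03],"roll":0},{"translation":[0,0,-0.04],"roll":0},{"translation":[0,0,-0.04],"roll":0},{"translation":[0,0,0],"roll":0},{"translation":[-0.04,0,0],"roll":0},{"translation":[-0.04,0,0],"roll":0},{"translation":[-0.04,0,0],"roll":0},{"translation":[-0.04,0,0],"roll":0},{"translation":[-0.04,0,0],"roll":0}]'
python3 -m jog '[{"translation":[-0.03,0,0],"roll":0},{"translation":[-0.02,0,0],"roll":0},{"translation":[0,0,0],"roll":0},{"translation":[0,0,0],"roll":0},{"translation":[0,0,0],"roll":0}]'
python3 - <<'E'
from cell import eyes
import cv2
f=eyes.grab_frame("scene")["frame"];g=eyes.grab_frame("top")["frame"]
a=cv2.resize(f[200:290,300:420,::-1],(400,300),interpolation=2);b=cv2.resize(g[170:290,230:390,::-1],(400,300),interpolation=2)
cv2.imwrite("pics/c7.png",cv2.convertScaleAbs(cv2.hconcat([a,b]),alpha=1.4))
E
```

```text
clock: 23.4
tool_pos: [494.0, -186.4, 232.7]
tool_rot: [-179.9, -0.0, 74.0]
ft_force: [1.0, 0.1, -1.0]
opening: 0.003
gripper_force: 0.0
clock: 23.9
tool_pos: [481.4, -232.4, 233.3]
tool_rot: [-179.9, -0.0, 74.0]
ft_force: [-0.1, 0.2, 0.4]
opening: -0.004
gripper_force: 0.0
```

View pics/c7.png

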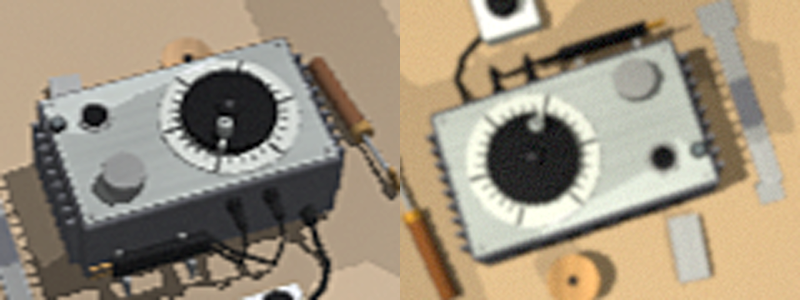

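The index sits on the 15 V line in the left panel at about (221,160). The button at (95,113) is flush and in, and the tin, spool and cage are where they were. The arm is clear.

```bash
python3 -c "
from cell import r
print(r.finish_job())"
```

```text
the job is handed in; nothing more can be done
None
```

The job is handed in at about 24 s: the dial is on 15 V to within about a degree by the camera images, the button is pressed to its stop and stays in, and nothing else was moved.

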